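# Refit the last push rivet of a filter cover

## Task

One of the four black push rivets that hold the intake-filter cover on top of the electrophoresis power supply is still out; it is parked in the tube rack. Put it into the cover's empty corner hole and press its head home while its centre pin still stands up, then push the pin down flush with the head to lock it. Press gently, for the thin cover cracks easily, and leave the rest of the bench as it is.

Things in the scene. Friction and masses are not known exactly. Their poses are not given: they have to be found in the camera images.
- rivet: the loose black push rivet. Origin: centre of the underside of its round head (22 mm across, 4 mm thick); z up along the pin. It starts upright in a rack hole, its head resting on the rack's top. Below the head a round shank, 9 mm across and 19 mm long, tapered over its last 7 mm. Best gripped by the rim of the head, the pin between the fingers
- snap (a point): the point on the rivet's axis 7 mm below the underside of its head, where two springy snap bumps stand out from the shank, 12.6 mm across; they have to be pressed through the hole (roughly 4 to 8 N)
- pin_cap (a point): the centre of the top of the rivet's centre pin, a round cap 10 mm across and 3 mm thick that stands above the head: 12 mm above the rivet's origin with the pin up, 4 mm (level with the head's top) when flush
- rivet_pin (a joint): how far the centre pin has been pushed into the head: 0 fully up, 0.008 m flush. It moves only under a push of about 9 N and stays where it is left; going in it spreads the legs below the cover and locks the rivet
- hole (a point): the centre of the empty hole's mouth, level with the top face of the cover corner, z up. The hole is 11 mm across with a 1 mm chamfer, goes through the 5 mm thick corner and has 25 mm of free space below
- open_lug: the grey corner of the cover, 38 mm square, around the empty hole; origin at the hole's mouth. A thin springy moulding: it gives several mm under a push, comes back when let go, and cracks if loaded with more than 20 N
- supply: the power supply, a light grey box 230 mm deep (x), 260 wide (y), 95 high, origin at the centre of its underside; stands firm. On top the slatted grey filter cover, 130 mm square, centre at x = 20 mm, top face 99 mm above the bench, corner holes at (20 +-46, +-46) mm: three hold set rivets, whose heads stand 4 mm above the cover
- rack: the light grey open-sided tube rack, 62 mm (x) by 150 mm (y) by 40 mm high, origin at the centre of its underside; fixed to the bench. Six holes 14 mm across at x = +-15 mm, y = -48, 0 and 48 mm; the rivet and the two tubes stand in the three holes of the row at x = -15 mm, in any order
- tube_a: a small clear tube with a snap cap 17 mm across standing in the rack, its cap 5 mm above the rack; origin at the underside of its cap; to be left alone
- tube_b: a second tube like tube_a; to be left alone
- pipette: a grey pipette lying on the bench; to be left alone
- microplate: a clear well plate lying on the bench; to be left alone
- reagent: a brown bottle standing on the bench; to be left alone
- jar: a white jar standing on the bench; to be left alone
- beaker: a glass beaker standing on the bench; to be left alone
- screwdriver: a screwdriver lying on the bench; to be left alone

How it is judged (in metres and radians):
On the way, in this order (a step that is already met when the one before it is completed fails the run):
1. the rivet's head is home on the cover corner, its centre pin still up (horizontal distance between rivet and hole below 0.003 m and z of rivet in the frame of hole between -0.002 and 0.0015 m and value of joint rivet_pin below 0.0025 m), for 0.2 s.
2. the centre pin is pushed flush (value of joint rivet_pin above 0.007 m), for 0.1 s.
At the end, for the whole second after the job is handed in: The rivet stands upright and at rest in the empty hole, its head within 1.5 mm of the cover corner's face all the way home (centre within 3 mm of the hole's centre, tilt under 0.1 rad), and its pin is pushed in at least 7 of its 8 mm (horizontal distance between rivet and hole below 0.003 m and z of rivet in the frame of hole between -0.002 and 0.0015 m and angle between rivet's own z axis and vertical below 0.1 rad and value of joint rivet_pin above 0.007 m and linear speed of rivet below 0.02 m/s); the robot touches nothing.
It fails at once if the cover corner is loaded with more than 20 N and cracks (contact force between open_lug and anything else above 20 N).
It fails at once if a tube in the rack is pulled or knocked out (distance of any of tube_a, tube_b from where it was at the start of the episode above 0.015 m).
It fails at once if something else on the bench is shifted more than 2 cm (distance of any of pipette, microplate, reagent, jar, beaker, screwdriver from where it was at the start of the episode above 0.02 m).
It also fails if it takes over 48 s, if anything falls off the work surface, if the arm or the gripper's body presses on something with over 40 N, if the wrist force passes 120 N, or if a joint passes its speed limit or range.

## Robot

A 6-joint arm with a two-finger parallel gripper is mounted at the origin on the work surface. World frame = base frame: x ahead of the robot, y to its left, z up, the work surface at z = 0. Lengths are in m, angles in degrees, forces in N, time in s.
With the tool pointing down it reaches from about 0.325 to 0.775 m from the base axis. Payload 5.5 kg.
Tool frame: the origin (TCP) lies at the very end of the fingers, on their centre line; the grasp point (between the pads) lies 19 mm behind it; y points along the fingers, z is the direction in which the jaws open and shut, and the axes are right-handed (so a half turn about y gives the same grasp; the last joint's range is limited). The gripper opens to 85 mm and grips with 20 to 120 N. Pads are 22 mm wide; open, the fingers measure 114 mm over their backs; the gripper's body (76 mm by 85 mm) begins 54 mm behind the grasp point. The pads swing forward as they close: fully open they stand 13 mm farther back than shut.
Start: joints at [70.777, 5.22, 70.514, -0, 104.267, -3.249], TCP at [0.165, 0.577, 0.231] pointing down, gripper open.
Joint ranges: [-164.24, 164.24], [-49.07, 125.15], [9.68, 141.18], [-86.29, 266.29], [3.28, 154.24], [-151.56, 151.56]. Speed limits (degrees/s): [147.25, 147.25, 172.46, 180, 180, 180].

## Interface

Orientations are given as [roll, pitch, yaw] about the fixed x, y, z axes, in that order (R = Rz(yaw) Ry(pitch) Rx(roll)).
In Python, from rig import * gives the robot as it stands. Calls block until the motion is done:
- reach(position, orientation): joint-space move of the TCP to a pose.
- movel(position, frame=None, v=0.15): straight line of the TCP; frame=None keeps the orientation; v is the mean speed in m/s.
- set_joints(angles): joint-space move.
- gripper_to(opening, newtons=None): finger opening in m; newtons is the grip in N (None keeps the last); returns when the fingers have stopped.
- wait(seconds).
- inverse_kinematics(position, orientation): joint angles nearest the present ones, or None.
- sense(): the state.
- read_camera(name): name is "scene" or "top"; returns the picture (480x640x3 uint8, red, green, blue); there is no depth.
- calibration(name): a dict with "camera_matrix" (3x3 intrinsics, pixels), "rvec" (rotation vector, rad) and "tvec" (3), from world to camera coordinates, as OpenCV has them. Camera axes: x right, y down, z forward; pixel columns grow to the right and rows downward; lengths in m; the calibration is good to about 2 mm. A picture is of the moment at which its call begins. calibration takes no time and is no camera call.
A pose or a line that the arm cannot do raises Unreachable and nothing moves.
- sign_off(): hands the job in, once; it reports no verdict.
The state is a dict: "time": time; "qpos": joint angles; "qvel": joint speeds; "effort": joint torques, N m; "eef_pos": TCP position; "eef_rot": TCP orientation; "contact_force": force on the tool from outside, world axes, zero at the start; "ft_torque": the same for the moment, N m; "width": finger opening in m.
Only numpy, scipy, OpenCV 4.12 (cv2) and the standard library are available. Lean on these libraries where they do the work, as an engineer would, in place of code of your own. Each camera call takes 0.05 s, during which the arm holds its last target.

## Working session

There is one attempt and no reset: what is moved stays moved. The work goes in short steps, each a Python script; the robot and the scene stay as the last script left them, time stands still between calls to the robot, and variables do not carry over. Pictures are saved under pics/ and viewed, and the job is handed in when it is done.

```bash
mkdir -p pics; ls; python3 - <<'E'
from rig import *
import cv2,numpy as np
for n in("scene","top"):
    im=read_camera(n); cv2.imwrite(f"pics/{n}0.png",im[:,:,::-1])
    c=calibration(n); R=cv2.Rodrigues(np.array(c["rvec"]))[0]
    print(n,np.array(c["camera_matrix"]).round(1).tolist(),(-R.T@np.array(c["tvec"])).round(3)); print(R.round(3).tolist())
print(sense())
E
```

```text
pics
scene [[592.5, 0.0, 320.9], [0.0, 592.5, 233.8], [0.0, 0.0, 1.0]] [ 1.241 -0.415  1.12 ]
[[0.552, 0.834, -0.008], [0.65, -0.436, -0.623], [-0.523, 0.338, -0.782]]
top [[438.6, 0.0, 315.3], [0.0, 438.6, 238.0], [0.0, 0.0, 1.0]] [0.379 0.036 0.981]
[[0.005, -1.0, -0.013], [-0.98, -0.002, -0.198], [0.198, 0.014, -0.98]]
{'time': 0.1, 'qpos': array([ 7.07775670e+01,  5.26262834e+00,  7.05753411e+01,  8.89816745e-05,
        1.04268242e+02, -3.24777081e+00]), 'qvel': array([ 0.00204777,  0.03723881, -0.13829764,  0.07327957, -0.09973284,
        0.09868646]), 'effort': array([ 2.11313672e-03, -4.60212100e+01, -4.19221544e+01, -7.16790646e-05,
        1.05301850e-02, -5.96429146e-07]), 'eef_pos': array([0.16503448, 0.57658852, 0.23022033]), 'eef_rot': array([-9.01060357e+01,  6.10341650e-03, -1.59746460e+01]), 'contact_force': array([-0.07979808, -0.13868322, -0.28956316]), 'ft_torque': array([-0.00672774,  0.02103636,  0.00541337]), 'width': 0.0854613717823641}
```

View pics/scene0.png

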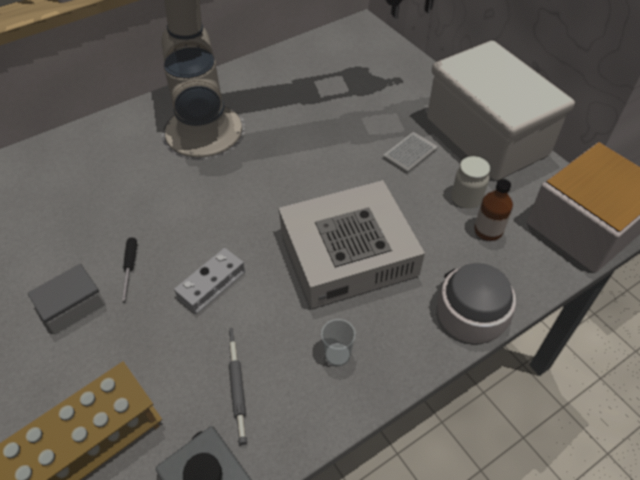

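View pics/top0.png

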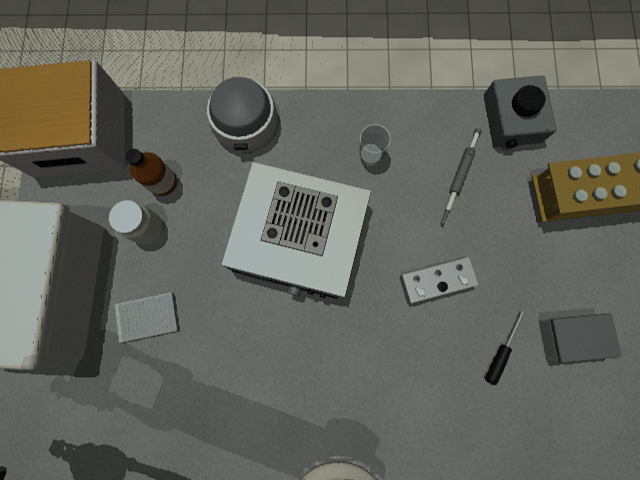

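```bash
python3 - <<'E'
import cv2
a=cv2.imread("pics/top0.png"); b=cv2.imread("pics/scene0.png")
cv2.imwrite("pics/c1.png",cv2.resize(a[150:310,215:385],None,fx=4,fy=3.7,interpolation=2)[:600])
cv2.imwrite("pics/c2.png",cv2.resize(a[245:315,390:490],None,fx=8,fy=8,interpolation=2))
cv2.imwrite("pics/c3.png",cv2.resize(b[240:315,165:255],None,fx=8,fy=8,interpolation=2))
cv2.imwrite("pics/c4.png",cv2.resize(b[200:270,305:400],None,fx=8,fy=8,interpolation=2))
E
```

```text
(no output)
```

View pics/c1.png

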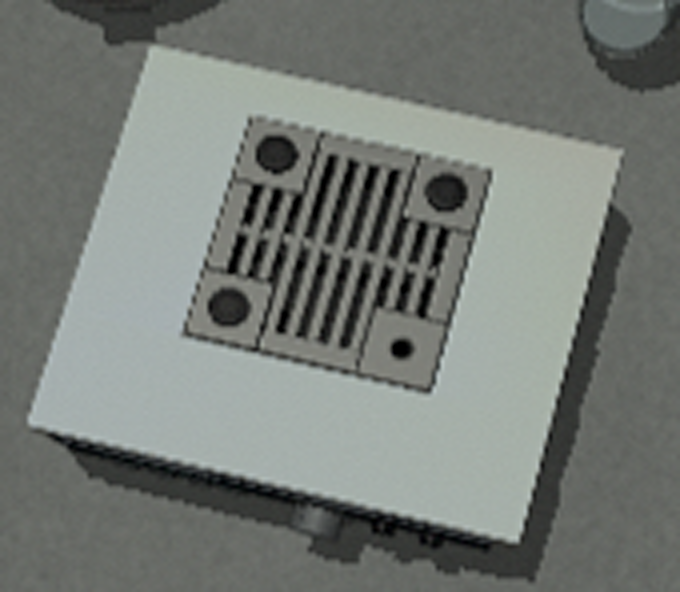

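View pics/c2.png

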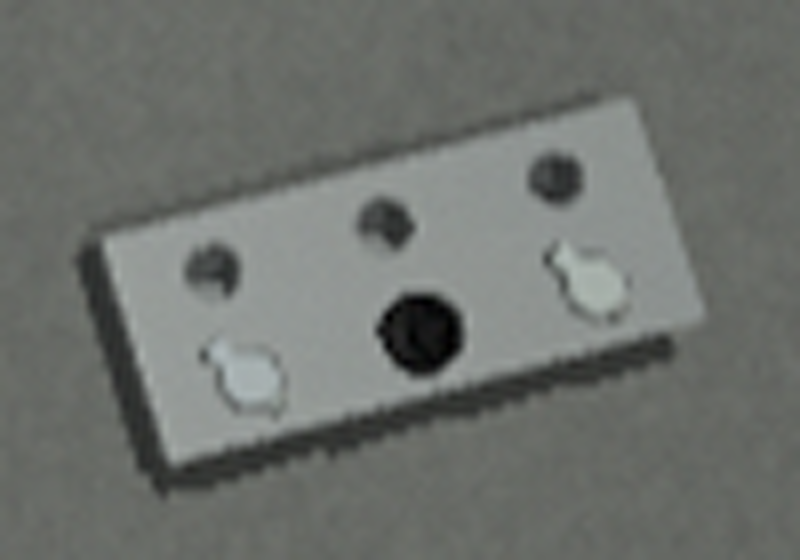

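View pics/c3.png

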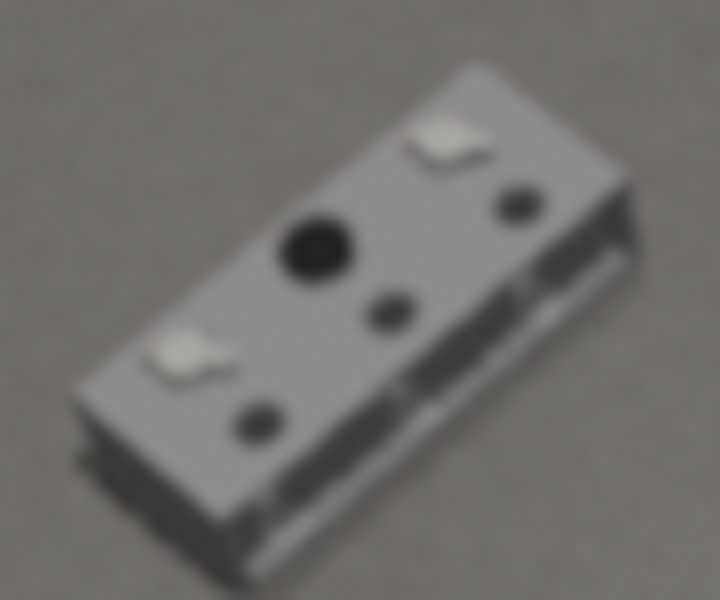

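View pics/c4.png

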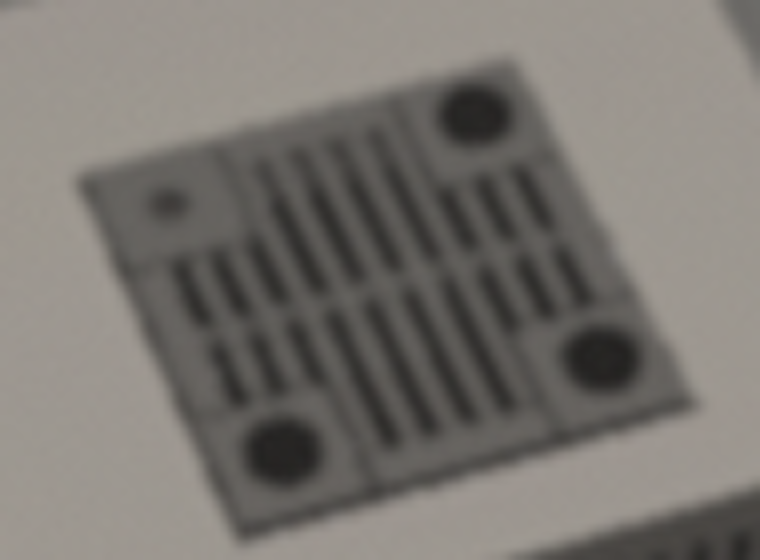

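```bash
cat >vis.py <<'E'
import numpy as np,cv2
from rig import *
from scipy.optimize import least_squares
C={n:{k:np.array(v,float) for k,v in calibration(n).items() if k in("camera_matrix","rvec","tvec")} for n in("scene","top")}
def proj(n,P):
    c=C[n]; return cv2.projectPoints(np.array(P,float).reshape(-1,3),c["rvec"],c["tvec"],c["camera_matrix"],None)[0][:,0]
def ray(n,uv,z):
    c=C[n]; R=cv2.Rodrigues(c["rvec"])[0]; o=-R.T@c["tvec"]; d=R.T@np.linalg.inv(c["camera_matrix"])@[*uv,1]
    return o+d*(z-o[2])/d[2]
def unz(uv,o,f):
    return (np.array(uv,float)+.5)/f-.5+np.array(o)
E
python3 - <<'E'
from vis import *
def fit(obs,x0):
    def T(p,L): 
        c,s=np.cos(p[2]),np.sin(p[2]); L=np.array(L,float)/1000
        return np.c_[p[0]+c*L[:,0]-s*L[:,1],p[1]+s*L[:,0]+c*L[:,1],L[:,2]]
    def r(p,which): return np.concatenate([(proj(n,T(p,L))-uv).ravel() for n,L,uv in obs if n in which])
    for w in(["top"],["scene"],["top","scene"]):
        s=least_squares(r,x0,args=(w,),x_scale=[.1,.1,.1],loss='soft_l1'); q=r(s.x,w)
        print(w,s.x[:2].round(4),np.degrees(s.x[2]).round(2),"rms px",np.sqrt((q**2).mean()).round(2))
    return s.x,T
rk=[("top",[(31,75,40),(31,-75,40),(-31,-75,40),(-31,75,40),(15,48,40),(15,0,40),(15,-48,40)],unz([(105,240),(633,97),(707,322),(172,467),(215,270),(386,224),(556,178)],(390,245),8)),
("scene",[(-31,75,40),(31,75,40),(31,-75,40),(-31,-75,40),(15,48,40),(15,0,40),(15,-48,40)],unz([(475,60),(632,182),(222,520),(75,392),(519,205),(391,313),(260,424)],(165,240),8))]
p,T=fit(rk,[.35,-.2,.3]); print("rivet",T(p,[(-15,0,40)]))
print(ray("top",unz((422,335),(390,245),8),.044),ray("scene",unz((316,250),(165,240),8),.044))
A=np.array([4,3.7])
sp=[("top",[(85,65,99),(85,-65,99),(-45,-65,99),(-45,65,99),(66,46,103),(66,-46,103),(-26,46,103),(-26,-46,99)],unz([(250,117),(491,170),(433,390),(186,333),(277,154),(446,192),(229,307),(401,348)],(215,150),A)),
("scene",[(-45,-65,99),(-45,65,99),(85,65,99),(85,-65,99),(-26,46,103),(66,46,103),(66,-46,103),(-26,-46,99)],unz([(80,180),(512,55),(697,405),(243,540),(476,115),(602,358),(283,452),(168,205)],(305,200),8))]
p,T=fit(sp,[.45,0,-.3]); print("hole",T(p,[(-26,-46,99)]))
print(ray("top",unz((401,348),(215,150),A),.099),ray("scene",unz((168,205),(305,200),8),.099))
E
```

```text
['top'] [ 0.479  -0.2175] 15.16 rms px 0.23
['scene'] [ 0.4782 -0.2186] 15.04 rms px 0.26
['top', 'scene'] [ 0.4787 -0.218 ] 15.08 rms px 0.33
rivet [[ 0.46421928 -0.22191155  0.04      ]]
[ 0.46382751 -0.2203575   0.044     ] [ 0.46496775 -0.2233115   0.044     ]
['top'] [0.581  0.0869] -13.92 rms px 0.29
['scene'] [0.5817 0.0851] -14.03 rms px 0.29
['top', 'scene'] [0.5812 0.0862] -13.96 rms px 0.41
hole [[0.54482046 0.04779607 0.099     ]]
[0.54518915 0.04983531 0.099     ] [0.54387551 0.04783942 0.099     ]
```

```bash
cat >>vis.py <<'E'
RV=np.array([.4642,-.2219]); HO=np.array([.5448,.0482]); O=[-90,0,-75]
def st(t=""):
    s=sense(); print(t,"t",round(s["time"],2),s["eef_pos"].round(4),s["eef_rot"].round(1),"F",s["contact_force"].round(2),"M",s["ft_torque"].round(2),"w",round(s["width"],4)); return s
E
python3 - <<'E'
from vis import *
reach([*RV,.22],O); st()
gripper_to(.032,40); st()
movel([*RV,.075]); st("above")
movel([*RV,.052],v=.05); f0=st()["contact_force"][2]
z=.048
while z>.036:
    movel([*RV,z],v=.03); f=sense()["contact_force"][2]
    if abs(f-f0)>2: break
    z-=.001
st("z %.4f"%z)
for n in("scene","top"): cv2.imwrite(f"pics/{n}1.png",read_camera(n)[:,:,::-1])
E
python3 - <<'E'
import cv2
a=cv2.imread("pics/top1.png"); b=cv2.imread("pics/scene1.png")
cv2.imwrite("pics/d1.png",cv2.hconcat([cv2.resize(a[240:330,380:480],(400,360)),cv2.resize(b[230:320,160:260],(400,360))]))
E
```

```text
t 3.09 [ 0.4645 -0.2213  0.22  ] [-90.    0.  -74.9] F [-0.41  0.12  0.39] M [-0.04 -0.03 -0.05] w 0.0853
 t 3.65 [ 0.4642 -0.2219  0.22  ] [-90.  -0. -75.] F [ 0.51 -0.12 -0.37] M [-0.04 -0.03  0.03] w 0.0319
above t 4.77 [ 0.4648 -0.2222  0.0763] [-89.9  -0.1 -75. ] F [-0.25 -0.59  0.91] M [-0.01 -0.01  0.01] w 0.0323
 t 5.38 [ 0.4641 -0.2218  0.0517] [-90.   0. -75.] F [-0.14  0.04  0.64] M [-0.07  0.03  0.05] w 0.0321
z 0.0380 t 8.16 [ 0.4645 -0.222   0.0393] [-90.  -0. -75.] F [-2.85  1.93  8.41] M [0.35 0.45 0.04] w 0.032
```

View pics/d1.png

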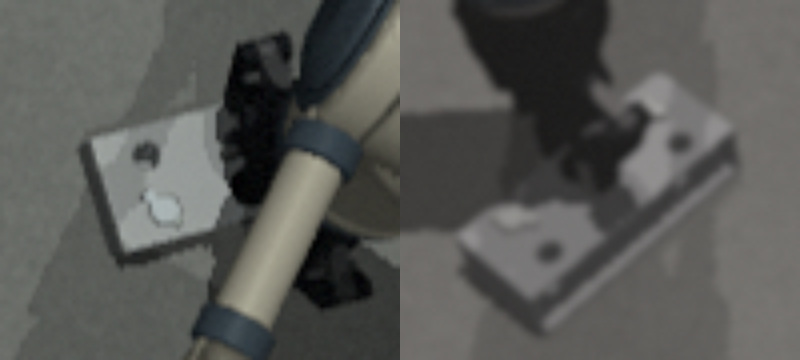

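```bash
python3 - <<'E'
from vis import *
movel([*RV,.0408],v=.03); st()
gripper_to(.0,50); st("closed")
movel([*RV,.075],v=.08); st("up")
movel([*RV,.20],v=.2);st()
for n in("scene","top"): cv2.imwrite(f"pics/{n}2.png",read_camera(n)[:,:,::-1])
E
python3 - <<'E'
import cv2
a=cv2.imread("pics/top2.png"); b=cv2.imread("pics/scene2.png")
cv2.imwrite("pics/d2.png",cv2.hconcat([cv2.resize(a[240:330,380:480],(400,360)),cv2.resize(b[190:310,150:270],(400,360))]))
E
```

```text
t 8.51 [ 0.4642 -0.2219  0.0406] [-90.  -0. -75.] F [ 0.36  0.18 -0.43] M [ 0.06 -0.01 -0.01] w 0.0321
closed t 8.8 [ 0.4642 -0.2219  0.0407] [-90.   0. -75.] F [-0.37  0.58  0.6 ] M [0.04 0.02 0.03] w 0.0175
up t 9.38 [ 0.4644 -0.222   0.0755] [-90.  -0. -75.] F [ 0.43 -0.91  0.02] M [ 0.01 -0.01 -0.03] w 0.0172
 t 10.15 [ 0.4638 -0.2217  0.1983] [-90.1   0.1 -75. ] F [-1.4   0.09 -1.1 ] M [0.01 0.03 0.01] w 0.0175
```

View pics/d2.png

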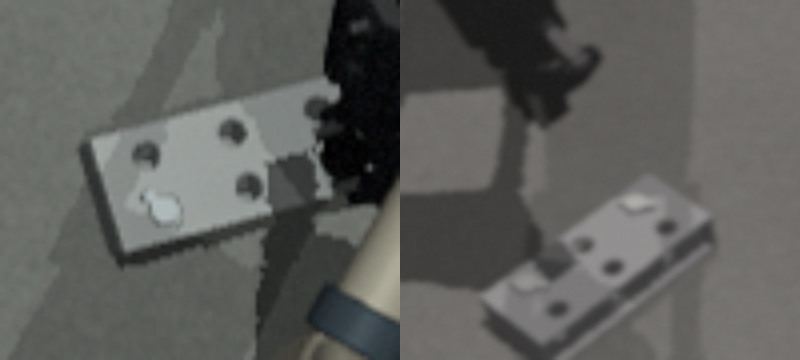

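```bash
python3 - <<'E'
from vis import *
reach([*HO,.20],O); wait(.1); s=st()
for n in("scene","top"): cv2.imwrite(f"pics/{n}3.png",read_camera(n)[:,:,::-1])
for n in("scene","top"): print(n,proj(n,[[*s["eef_pos"]],[*s["eef_pos"][:2],s["eef_pos"][2]-.02],[*HO,.099]]).round(1).tolist())
a=cv2.imread("pics/top3.png"); b=cv2.imread("pics/scene3.png")
cv2.imwrite("pics/d3.png",cv2.hconcat([cv2.resize(a[190:270,270:350],(400,400),interpolation=2),cv2.resize(b[160:240,290:370],(400,400),interpolation=2)]))
E
```

```text
t 11.44 [0.5448 0.0467 0.2   ] [-90.   -0.  -75.1] F [ 0.02 -0.13 -0.42] M [ 0.01 -0.02  0.01] w 0.0173
scene [[325.2, 195.1], [325.3, 201.5], [325.9, 225.4]]
top [[315.8, 233.6], [315.9, 235.9], [315.7, 243.9]]
```

View pics/d3.png

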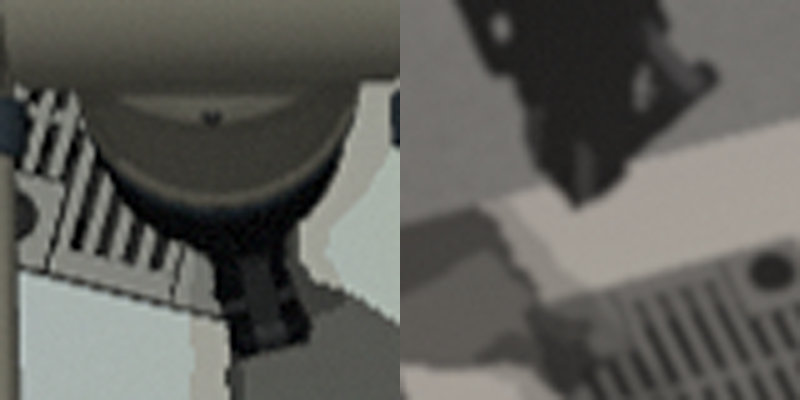

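```bash
python3 - <<'E'
import cv2,numpy as np
b=cv2.imread("pics/scene3.png")[170:210,305:345].astype(float)
b=np.clip((b/255)**.6*400-60,0,255).astype('uint8')
cv2.imwrite("pics/d4.png",cv2.resize(b,(600,600),interpolation=2))
E
```

```text
(no output)
```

View pics/d4.png

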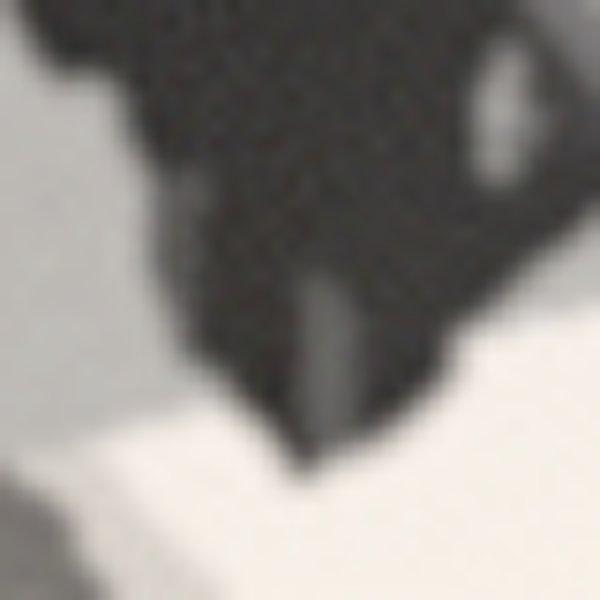

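```bash
python3 - <<'E'
from vis import *
reach([*HO,.20],[-90,0,-34]); wait(.1); s=st()
b=read_camera("scene")[:,:,::-1]; cv2.imwrite("pics/scene5.png",b)
p=s["eef_pos"]
print(proj("scene",[p+[0,0,d] for d in(.012,0,-.01,-.02)]).round(1).tolist())
b=b[170:210,305:345].astype(float)
b=np.clip((b/255)**.6*400-60,0,255).astype('uint8')
cv2.imwrite("pics/d5.png",cv2.resize(b,(600,600),interpolation=2))
E
```

```text
t 12.36 [0.5448 0.048  0.2   ] [-90.   -0.  -34.1] F [-0.01 -0.4  -1.15] M [-0.02  0.01  0.01] w 0.0176
[[325.7, 191.0], [325.7, 194.8], [325.8, 198.0], [325.8, 201.2]]
```

View pics/d5.png

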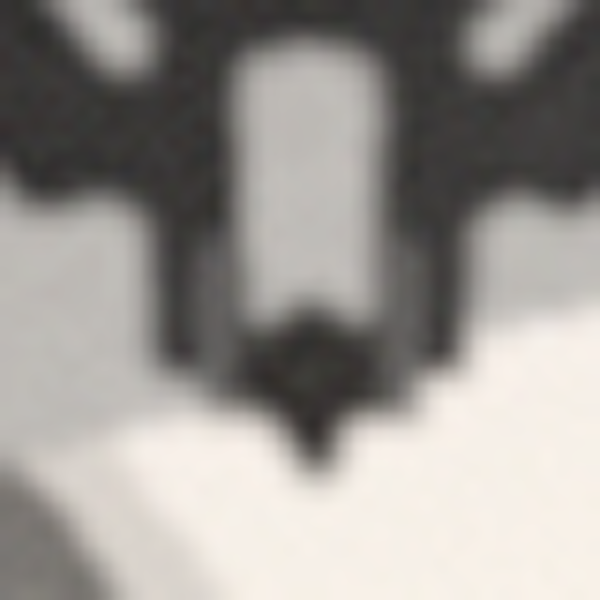

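```bash
python3 - <<'E'
from vis import *
movel([*HO,.123],v=.1); wait(.1); f0=st()["contact_force"]
z=.122
while z>.1085:
    movel([*HO,z],v=.03); wait(.03); s=sense(); f=s["contact_force"]-f0
    print(round(z,4),s["eef_pos"].round(4),f.round(1),s["ft_torque"].round(2))
    if f[2]>5 or np.hypot(f[0],f[1])>5: break
    z-=.0015
b=read_camera("scene")[:,:,::-1]; cv2.imwrite("pics/scene6.png",b)
b=b[190:240,300:350].astype(float)
b=np.clip((b/255)**.6*400-60,0,255).astype('uint8')
cv2.imwrite("pics/d6.png",cv2.resize(b,(600,600),interpolation=2))
st()
E
```

```text
t 13.43 [0.5454 0.0482 0.1242] [-89.9  -0.1 -34. ] F [-0.05 -0.37  0.52] M [-0.02  0.   -0.04] w 0.0175
0.122 [0.5449 0.0482 0.1222] [-0.2  1.3 -0.8] [-0.01 -0.07 -0.01]
0.1205 [0.5447 0.0482 0.1204] [ 1.1  0.5 -0.8] [ 0.03 -0.01  0.01]
0.119 [0.5447 0.0482 0.1189] [ 0.7  0.  -0.6] [ 0.02 -0.02  0.01]
0.1175 [0.5447 0.0482 0.1174] [ 0.3  0.6 -0.2] [-0.01 -0.   -0.06]
0.116 [0.5447 0.0482 0.1159] [-0.2 -0.6 -0.4] [ 0.06  0.01 -0.08]
0.1145 [0.5447 0.0482 0.1144] [ 0.1  1.5 -2.9] [ 0.01 -0.   -0.02]
0.113 [0.5447 0.0482 0.1129] [ 0.2  1.6 -0.1] [0.02 0.   0.  ]
0.1115 [0.5447 0.0482 0.1114] [-0.3 -0.1 -0.5] [ 0.08 -0.01 -0.03]
0.11 [0.5447 0.0482 0.1099] [ 0.6  0.4 -0.4] [-0.04 -0.02 -0.03]
 t 16.02 [0.5448 0.0482 0.11  ] [-90.   0. -34.] F [1.06 1.11 0.32] M [ 0.01 -0.01 -0.03] w 0.0174
```

View pics/d6.png

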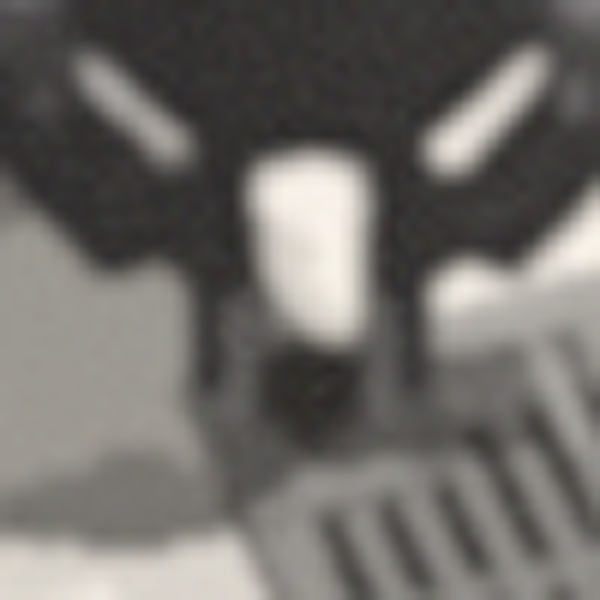

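```bash
python3 - <<'E'
from vis import *
f0=np.array([0,0,.2])
z=.1085;snapped=False;pk=0
while z>.091:
    movel([*HO,z],v=.03); wait(.03); s=sense(); f=s["contact_force"]-f0
    print(round(z,4),s["eef_pos"].round(4),f.round(1),s["ft_torque"].round(2))
    if f[2]>11.5 or np.hypot(f[0],f[1])>7: break
    if pk>3.5 and f[2]<pk-3: print("drop"); pk=0
    pk=max(pk,f[2])
    z-=.001
b=read_camera("scene")[:,:,::-1]; cv2.imwrite("pics/scene7.png",b)
b=b[190:240,300:350].astype(float)
b=np.clip((b/255)**.6*400-60,0,255).astype('uint8')
cv2.imwrite("pics/d7.png",cv2.resize(b,(600,600),interpolation=2))
st()
E
```

```text
0.1085 [0.5447 0.0482 0.1084] [-1.  -0.6 -0.2] [ 0.03 -0.   -0.06]
0.1075 [0.5448 0.0483 0.1076] [ 0.9  0.6 -0.1] [0.08 0.08 0.02]
0.1065 [0.545  0.0485 0.1068] [0.4 1.8 1.7] [ 0.22 -0.05  0.02]
0.1055 [0.545  0.0484 0.1059] [0.6 2.6 4. ] [0.45 0.06 0.04]
0.1045 [0.5447 0.0483 0.1043] [0.3 1.9 2.6] [ 0.38  0.08 -0.05]
0.1035 [0.5447 0.0482 0.1031] [-1.   2.3  1.9] [ 0.37 -0.08  0.01]
0.1025 [0.5443 0.0479 0.1015] [ 0.1  0.3 -2.6] [0.15 0.03 0.  ]
drop
0.1015 [0.5446 0.048  0.1011] [ 0.2  0.6 -2.3] [ 0.15  0.06 -0.03]
0.1005 [0.5449 0.0481 0.1006] [-0.5  0.7 -1.1] [ 0.01 -0.05  0.01]
0.0995 [0.5449 0.0482 0.0996] [-0.2 -0.6  0.3] [ 0.01 -0.02  0.03]
0.0985 [0.545  0.0482 0.099 ] [-0.9 -0.5  2.9] [ 0.    0.12 -0.06]
0.0975 [0.545  0.0482 0.0982] [-1.3  0.   5. ] [-0.03  0.26  0.03]
0.0965 [0.545  0.0482 0.0977] [-2.5 -0.4  6.4] [-0.04  0.45 -0.01]
0.0955 [0.545  0.0482 0.0972] [-3.3 -0.5  8.3] [-0.08  0.63  0.03]
0.0945 [0.545  0.0482 0.0966] [-4.3  0.4 10.2] [-0.06  0.8   0.08]
0.0935 [0.5451 0.0482 0.0961] [-6.7 -0.3 12.6] [-0.05  0.93 -0.03]
 t 20.61 [0.5451 0.0482 0.0961] [-89.9  -0.1 -34. ] F [-4.97 -0.64 12.99] M [-0.05  0.95  0.01] w 0.0176
```

View pics/d7.png

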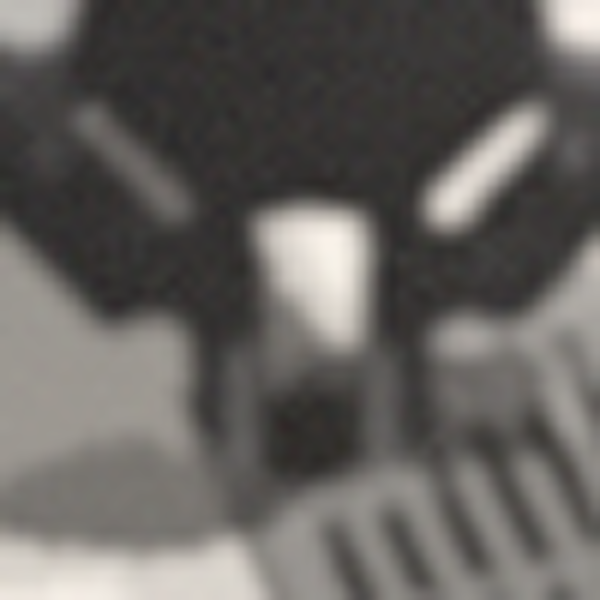

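```bash
python3 - <<'E'
from vis import *
movel([*HO,.0997],v=.03); wait(.3); st()
gripper_to(.045); st()
movel([*HO,.15],v=.15); wait(.1); st()
b=read_camera("scene")[:,:,::-1]; cv2.imwrite("pics/scene8.png",b)
b=b[190:250,300:360].astype(float)
b=np.clip((b/255)**.6*400-60,0,255).astype('uint8')
cv2.imwrite("pics/d8.png",cv2.resize(b,(600,600),interpolation=2))
print(proj("scene",[[*HO,z] for z in(.099,.103,.111)]))
E
```

```text
t 21.27 [0.5447 0.0482 0.0994] [-90.   0. -34.] F [0.27 0.04 0.81] M [ 0.02 -0.06  0.04] w 0.0175
 t 21.65 [0.5447 0.0482 0.0995] [-90.   0. -34.] F [ 0.41 -0.29  0.2 ] M [ 0.03 -0.04  0.04] w 0.0451
 t 22.23 [0.5442 0.0482 0.1484] [-90.1   0.1 -34. ] F [ 0.42 -0.62  0.23] M [-0.04 -0.    0.02] w 0.0452
[[325.92776413 225.38428534]
 [325.92452076 224.24327141]
 [325.91798753 221.94488939]]
```

View pics/d8.png

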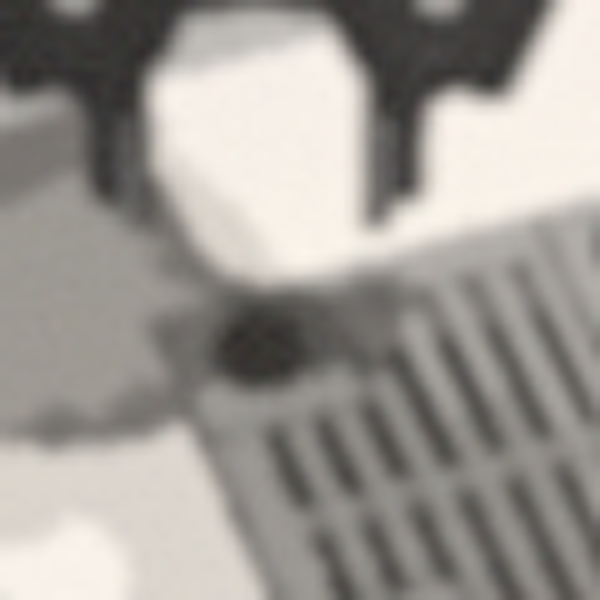

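```bash
python3 - <<'E'
from vis import *
gripper_to(0,40); movel([*HO,.118],v=.1); wait(.15); s=st(); f0=s["contact_force"]
z=.113
while z>.094:
    movel([*HO,z],v=.03); wait(.03); s=sense(); f=s["contact_force"]-f0
    print(round(z,4),s["eef_pos"].round(4),f.round(1),s["ft_torque"].round(2))
    if f[2]>13: break
    z-=.001 if z<.106 else .0015
st()
E
```

```text
t 23.4 [0.5452 0.0482 0.1189] [-90.   -0.1 -34. ] F [-0.49 -0.03  0.15] M [-0.02  0.02 -0.02] w 0.0
0.113 [0.5447 0.0482 0.1128] [ 0.5 -0.1 -0.4] [ 0.02 -0.02  0.  ]
0.1115 [0.5447 0.0482 0.1114] [ 0.8 -0.3 -0. ] [ 0.01 -0.03  0.01]
0.11 [0.545  0.0482 0.1103] [1.4 0.4 0.2] [-0.08 -0.11 -0.02]
0.1085 [0.5451 0.0482 0.1093] [-0.3 -0.3  5. ] [-0.05  0.14  0.02]
0.107 [0.5451 0.0482 0.1083] [-1.6 -0.1  7.1] [-0.07  0.3  -0.04]
0.1055 [0.5451 0.0482 0.1069] [-1.1  0.2  8.2] [-0.05  0.41 -0.  ]
0.1045 [0.5451 0.0482 0.1061] [-1.6  0.2  9.2] [ 0.03  0.39 -0.06]
0.1035 [0.5451 0.0482 0.105 ] [-2.7 -0.2  8.6] [-0.04  0.39 -0.01]
0.1025 [0.5451 0.0482 0.104 ] [-0.9  0.6  9.6] [-0.    0.4   0.01]
0.1015 [0.5451 0.0482 0.103 ] [-2.   0.1  8.9] [ 0.01  0.36 -0.  ]
0.1005 [0.5451 0.0482 0.102 ] [-2.1  0.3  8.9] [-0.04  0.45  0.04]
0.0995 [0.5451 0.0482 0.101 ] [-1.8 -1.1  9.1] [-0.01  0.44 -0.  ]
0.0985 [0.5451 0.0482 0.1003] [-2.7 -0.3 11.2] [0.   0.55 0.01]
0.0975 [0.5451 0.0482 0.0998] [-2.8 -0.2 11.7] [-0.05  0.76  0.02]
0.0965 [0.5452 0.0482 0.0993] [-5.3  0.3 13.5] [-0.07  0.86  0.01]
 t 27.72 [0.5452 0.0482 0.0993] [-89.9  -0.1 -34. ] F [-5.75  0.27 13.65] M [-0.07  0.86  0.01] w -0.0
```

```bash
python3 - <<'E'
from vis import *
movel([*HO,.112],v=.05); movel([*HO,.20],v=.2); reach([.40,-.15,.30],[-90,0,-75]); wait(.2); st()
T=read_camera("top")[:,:,::-1]; S=read_camera("scene")[:,:,::-1]
cv2.imwrite("pics/top9.png",T); cv2.imwrite("pics/scene9.png",S)
b=np.hstack([cv2.resize(np.ascontiguousarray(S[195:265,305:395]),(400,311),interpolation=2),cv2.resize(np.ascontiguousarray(T[170:260,250:350]),(346,311),interpolation=2)]).astype(float)
cv2.imwrite("pics/d9.png",np.clip((b/255)**.6*330-40,0,255).astype('uint8'))
E
```

```text
t 30.0 [ 0.4005 -0.1492  0.299 ] [-90.1   0.1 -74.9] F [0.42 0.38 0.01] M [ 0.02 -0.    0.05] w 0.0002
```

View pics/d9.png

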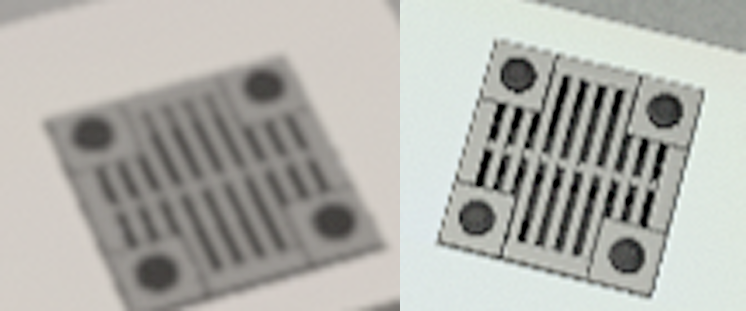

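View pics/scene9.png

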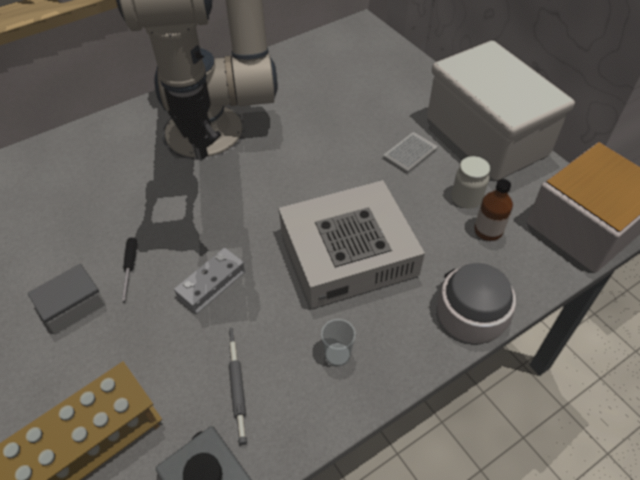

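The new rivet, at about (326, 225) in the scene view, looks the same as the three set ones, with no pin standing up. The rest of the bench is unchanged.

```bash
python3 -c "
from rig import *
sign_off()"
```

```text
the job is handed in; nothing more can be done
```

The rivet is in the cover's empty corner hole with its head home and its pin pushed flush. I handed the job in at about 30 s of the 48 s limit; it returned no verdict.

- **Pick-up and head:** I gripped the rivet by the rim of its head and lowered it into the hole. The snap bumps went through at about 4 N. I then pressed the head home to a peak of about 13 N, below the 20 N at which the cover cracks. After I let go, the camera showed the head seated and the pin still up.
- **Pin:** I pushed it down with the closed fingertips. It moved at a steady 9 N or so for about 8 mm, then stiffened to 13.6 N, which fits the fingertips reaching the head's top.
- **Last pictures:** The new rivet looks the same as the three set ones in both views. The tubes and the other things on the bench appear where they were, and the arm is clear with no contact force.

**Checks that disagreed:**
- While holding the 22 mm head, the gripper reported an opening of about 17.5 mm. A close-up showed the rivet upright and centred in the fingers, so I went on.
- The two cameras disagreed by 1 to 3 mm on some positions. I used values in between, and the rivet entered the hole with no noticeable side force.

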